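# Take the wax scraper from behind on the crowded hook

## Task

The orange wax scraper hangs at the very back of the crowded hook. First move the yellow ice scraper and the birch boot brush over to the spare hook so that both hang there by their holes, then take the wax scraper off, lower it without dropping it into the empty narrow slot of the wax rack, lower end fully down on the slot floor, and let go. Don't drop anything on the shelf, and leave the wax bars, lunch box, carabiner and cork where they are.

Things in the scene. Friction and masses are not known exactly. Their poses are not given: they have to be found in the camera images.
- rail: Grey hang rail, fixed: a level 25 mm square tube 430 mm long along its y, top 250 mm above the shelf (hook clips 252 mm), on two posts 202 mm either side of the middle, feet 130 mm (x) by 50 mm. Two hooks are clipped to it and point along its -x, towards the robot. Origin: on the shelf under the tube's middle.
- hook_full: Crowded hook, left or right one of the two, fixed: level steel prong, 8 mm rod, axis 240 mm above the shelf, 190 mm long to the centre of the 16 mm ball at its free end. Origin: on the rod's axis where it leaves the rail; the prong runs along its own -x; y sideways, z up. Three things hang on it by their holes at x = -45 (rear), -93 and -141 mm (front), each give or take 4 mm.
- hook_spare: Spare hook, empty: the same prong on the same rail, parallel to the crowded one, 155 to 190 mm beside it, same height, origin and axes. Fixed. Room for two things 48 mm apart.
- wax_scraper: Orange plastic wax scraper, a flat plate 150 mm long, 56 mm wide, 6 mm thick, about 70 g, rearmost (next to the rail) on the crowded hook, hanging flat across the prong. Origin: middle of the lower end; z up to the hole, y along the width, x through the thickness. Hole centre 128 mm above the lower end, 22 mm below the top. Sides straight from end to end.
- ice_scraper: Yellow ice scraper, 190 mm long, about 100 g, front or middle one on the crowded hook. Origin: middle of the lower end; z up to the hole, y along the width, x through the thickness. Blade at the lower end 84 mm wide, 5 mm thick; handle 30 mm wide, 14 thick; the eye at the top is a plate 44 mm wide, 48 high, 12 thick with straight vertical sides. Hole centre 168 mm above the lower end, 22 mm below the top.
- boot_brush: Birch boot brush, 190 mm long, about 140 g, middle or front one on the crowded hook. Origin: middle of the lower end; z up to the hole, y along the width, x through the thickness. Head at the lower end 54 mm wide, 92 high, dark bristles on its -x face (to 26 mm from the middle plane); handle 30 mm wide; eye at the top: a plate 44 mm wide, 48 high, 14 thick, straight vertical sides. Hole centre 168 mm above the lower end, 22 mm below the top.
- wax_scraper_eye (a point): Centre of the wax scraper's hole (28 mm wide); hanging, it lies 10 mm below the prong's axis. Axes as the body's.
- ice_scraper_eye (a point): Centre of the ice scraper's hole (28 mm wide); hanging, it lies 10 mm below the prong's axis. Axes as the body's.
- boot_brush_eye (a point): Centre of the boot brush's hole (28 mm wide); hanging, it lies 10 mm below the prong's axis. Axes as the body's.
- wax_rack: Plywood rack, fixed, 116 mm (x) by 88 mm (y), left or right of the hooks. Four slots along its y between 6 mm fins, tops rounded, 55 mm above the shelf: a narrow empty one at its -x side for the scraper, three wide ones with standing wax bars that reach 90 mm above the shelf. Low walls (33 mm above the shelf) close the slots' ends. Origin: centre of the underside; z up.
- scraper_slot (a point): Centre of the floor of the narrow empty slot (14 mm wide along x, 76 mm long along y, 45 mm deep below the fins' tops), 10 mm above the shelf. Axes as the rack's.
- lunch_box: Closed stainless lunch box 169 x 119 x 60 mm, lying on the shelf; to be left alone. Origin: centre of the underside.
- carabiner: Silver carabiner 115 x 55 mm, 15 mm high, lying flat in front of the hooks; to be left alone. Origin: its middle, at the shelf.
- cork: Cork block 100 x 55 x 30 mm on the shelf, to the left; to be left alone. Origin: centre of the underside.
- wax_red: Red plastic wax bar, 60 x 18 x 80 mm, standing in one of the rack's wide slots; to be left alone. Origin: centre of the underside.
- wax_blue: Blue plastic wax bar, 60 x 18 x 80 mm, standing in one of the rack's wide slots; to be left alone. Origin: centre of the underside.
- wax_green: Green plastic wax bar, 60 x 18 x 80 mm, standing in one of the rack's wide slots; to be left alone. Origin: centre of the underside.
There are look-alikes about, which are no part of the job. Several things have the shape of the ice_scraper; the one meant has the colours described above.

How it is judged (in metres and radians):
On the way:
1. the ice scraper and the boot brush both hang on the spare hook, let go, while the wax scraper still hangs on the crowded hook (x of ice_scraper_eye in the frame of hook_spare between -0.19 and -0.005 m and y of ice_scraper_eye in the frame of hook_spare between -0.012 and 0.012 m and z of ice_scraper_eye in the frame of hook_spare between -0.02 and 0 m and x of boot_brush_eye in the frame of hook_spare between -0.19 and -0.005 m and y of boot_brush_eye in the frame of hook_spare between -0.012 and 0.012 m and z of boot_brush_eye in the frame of hook_spare between -0.02 and 0 m and contact force between each of ice_scraper, boot_brush and the fingers below 0.1 N and x of wax_scraper_eye in the frame of hook_full between -0.19 and -0.005 m and y of wax_scraper_eye in the frame of hook_full between -0.012 and 0.012 m and z of wax_scraper_eye in the frame of hook_full between -0.02 and 0 m), for 0.2 s.
At the end, for the whole second after the job is handed in: Ice scraper and boot brush hang on the spare prong by their holes (hole centre within 12 mm of it sideways, 0 to 20 mm below its axis); wax scraper stands in the narrow slot, within 8 mm across, 14 mm along, 6 mm of the floor, leaning under 0.25 rad; all released and at rest (x of ice_scraper_eye in the frame of hook_spare between -0.19 and -0.005 m and y of ice_scraper_eye in the frame of hook_spare between -0.012 and 0.012 m and z of ice_scraper_eye in the frame of hook_spare between -0.02 and 0 m and x of boot_brush_eye in the frame of hook_spare between -0.19 and -0.005 m and y of boot_brush_eye in the frame of hook_spare between -0.012 and 0.012 m and z of boot_brush_eye in the frame of hook_spare between -0.02 and 0 m and contact force between each of ice_scraper, boot_brush and the fingers below 0.1 N and x of wax_scraper in the frame of scraper_slot between -0.008 and 0.008 m and y of wax_scraper in the frame of scraper_slot between -0.014 and 0.014 m and z of wax_scraper in the frame of scraper_slot between -0.004 and 0.006 m and angle between wax_scraper's own z axis and vertical below 0.25 rad and linear speed of each of ice_scraper, boot_brush, wax_scraper below 0.05 m/s); the robot touches nothing.
It fails at once if the lunch box, the carabiner or the cork was moved more than 20 mm (distance of any of lunch_box, carabiner, cork from where it was at the start of the episode above 0.02 m).
It fails at once if a wax bar was moved more than 15 mm (distance of any of wax_red, wax_blue, wax_green from where it was at the start of the episode above 0.015 m).
It fails at once if a hanging thing was dropped on the shelf (its hole came lower than 80 mm) (height (world z) of any of wax_scraper_eye, ice_scraper_eye, boot_brush_eye below 0.08 m).
It fails at once if the wax scraper was dropped into the rack (faster than 0.5 m/s over the slot, its lower end below 70 mm) (horizontal distance between wax_scraper and scraper_slot below 0.03 m and height (world z) of wax_scraper below 0.07 m and linear speed of wax_scraper above 0.5 m/s).
It also fails if it takes over 67 s, if anything falls off the work surface, if the arm or the gripper's body presses on something with over 40 N, if the wrist force passes 120 N, or if a joint passes its speed limit or range.

## Robot

A 6-joint arm with a two-finger parallel gripper is mounted at the origin on the work surface. World frame = base frame: x ahead of the robot, y to its left, z up, the work surface at z = 0. Lengths are in mm, angles in rad, forces in N, time in s.
With the tool pointing down it reaches from about 275 to 750 mm from the base axis. Payload 10.2 kg.
Tool frame: the origin (TCP) lies at the very end of the fingers, on their centre line; the grasp point (between the pads) lies 19 mm behind it; z points along the fingers, y is the line along which they close (so a half turn about z gives the same grasp; the last joint's range is limited). The gripper opens to 85 mm and grips with 20 to 120 N. Pads are 22 mm wide; open, the fingers measure 114 mm over their backs; the gripper's body (76 mm by 85 mm) begins 54 mm behind the grasp point. The pads swing forward as they close: fully open they stand 13 mm farther back than shut.
Start: joints at [-1.487, 0.313, 1.498, -0, 1.331, -0.223], TCP at [158.542, -500.495, 231.294] pointing down, gripper open.
Joint ranges: [-2.94, 2.94], [-0.97, 2.17], [0.19, 2.56], [-1.23, 4.37], [0.02, 3.11], [-2.88, 2.88]. Speed limits (rad/s): [2.39, 2.39, 3.01, 3.14, 3.14, 3.14].

## Interface

Orientations are given as a unit quaternion [w, x, y, z].
In Python, from rig import monitor, eyes, job gives the robot as it stands. The module is installed in compiled form; this text tells all that it offers.
- The arm moves only by the tool send_rows, never from a script. Its argument "targets" is one flat list of numbers, 7 for each row, row after row: the turn, a rotation vector about the tool's x, y, z in degrees, then the shift along the tool's x, y, z in units of 60 mm (1.0 is 60 mm), then the opening, from -1 (shut) to 1 (fully open), so that 0 is half open. A call has 1 to 5 rows; each row shifts and turns the commanded pose from where the row before left it, along the tool's axes as they then stand; what a row does not reach is not made up. A row lasts 1/8 s, in which the tool goes at most 62.5 mm and 10.7 degrees, less where a joint would pass 70% of its speed; a pose out of reach is approached as far as the arm can. A call is refused whole if a number of a shift passes 1 or a number of a turn 10.7, either way. A call with a gripper value outside its range is refused whole. The fingers move at their own pace and stop on an object; "newtons" is the grip in N (left out, the last holds). Time passes only in rows, so rows that do not move let the fingers close. It gives the time, the measured TCP pose, the force, the opening and the grip force at its end, in the units of the state.
- monitor.sense(): the state, without advancing time (a new reading comes with each control period).
- eyes.capture(name): name is "scene" or "top" or "wrist"; returns a dict with "img" (480x640x3 uint8, red, green, blue), "K" (3x3 intrinsics, pixels), "distortion" ([k1, k2, p1, p2, k3] as OpenCV has them; the pictures are not rectified), "R" (3x3) and "t" (3): a world point X has camera coordinates R X + t. Camera axes: x right, y down, z forward; pixel columns grow to the right and rows downward; lengths in mm; the calibration is good to about 2 mm. A picture is of the moment at which its call begins. There is no depth.
- job.finish_job(): hands the job in; it is judged then, once.
The state is a dict: "time_s": time; "joints": joint angles; "dq": joint speeds; "tau": joint torques, N m; "eef_pos": TCP position; "ee_rot": TCP orientation; "force": force on the tool from outside, world axes, zero at the start; "wrist_torque": the same for the moment, N m; "grip_width": opening from 0.0 (shut) to 1.0 (fully open); "grip_force": force on a finger pad.
Only numpy, scipy, OpenCV 4.12 (cv2) and the standard library are available. Lean on these libraries where they do the work, as an engineer would, in place of code of your own. Each camera call takes 0.05 s, during which the arm holds its last target. There are 200 camera calls.

## Working session

There is one attempt and no reset: what is moved stays moved. The work goes in short steps, Python scripts to look and compute and a tool call to move; the robot and the scene stay as the last step left them, time stands still between calls to the robot, and variables do not carry over. Pictures are saved under pics/ and viewed, at most 10 in all, crops included, and the job is handed in when it is done.

Besides the shell and the picture viewer there is one more tool, called after "Emit:" in YAML: its name, and indented under it one key for each argument. send_rows: Moves the arm, as the interface text tells. Its arguments: {"type":"object","properties":{"targets":{"type":"array","items":{"type":"number"}},"newtons":{"type":"number"}},"required":["targets"]}

```bash
mkdir -p pics; python3 - <<'E'
from rig import monitor, eyes
import cv2,pickle
d={}
for n in ["scene","top"]:
    c=eyes.capture(n); d[n]=c
    cv2.imwrite(f"pics/{n}0.png",c["img"][:,:,::-1])
    print(n,c["K"],c["distortion"],c["R"],c["t"])
pickle.dump(d,open("d0.pkl","wb"))
print(monitor.sense())
E
```

```text
scene [[537.26126414   0.         320.75549799]
 [  0.         537.26126414 245.6082767 ]
 [  0.           0.           1.        ]] [-0.10518707  0.          0.          0.          0.        ] [[-0.69671614  0.7170389  -0.02101984]
 [ 0.43025847  0.39425852 -0.8120578 ]
 [-0.57398978 -0.57481774 -0.58319834]] [ 369.43195488 -136.62371035 1469.12664466]
top [[482.9119368    0.         317.74422108]
 [  0.         482.9119368  235.35336275]
 [  0.           0.           1.        ]] [-0.05534344  0.          0.          0.          0.        ] [[ 0.00324928 -0.99998823 -0.00360372]
 [-0.99171445 -0.00275956 -0.12843224]
 [ 0.12842078  0.00399118 -0.99171174]] [  56.38286009  581.17912116 1100.62374234]
{'time_s': 0.1, 'joints': array([-1.48740827e+00,  3.13366652e-01,  1.49835286e+00,  1.24141420e-05,
        1.33097031e+00, -2.23425121e-01]), 'dq': array([ 0.00141409, -0.00164225, -0.00287259,  0.00027901, -0.00018242,
        0.00035057]), 'tau': array([ 3.07087525e-03, -4.12903082e+01, -2.60146344e+01, -1.55212056e-04,
        3.02514694e-03, -1.86767227e-05]), 'eef_pos': array([ 158.52173843, -500.26543909,  230.80941885]), 'ee_rot': array([-5.46820195e-04,  9.88256345e-01,  1.52804112e-01,  4.43936587e-05]), 'force': array([ 0.68459114,  0.44415545, -0.32601517]), 'wrist_torque': array([ 0.00595804, -0.01131435, -0.03812094]), 'grip_force': 0.0, 'grip_width': 0.9977310710796369}
```

View pics/scene0.png

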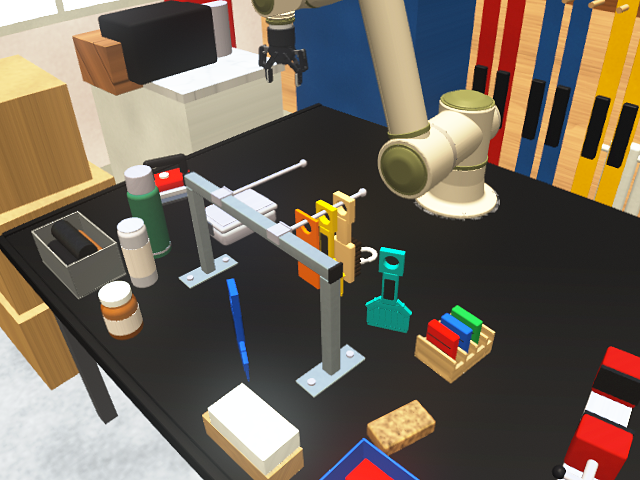

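View pics/top0.png

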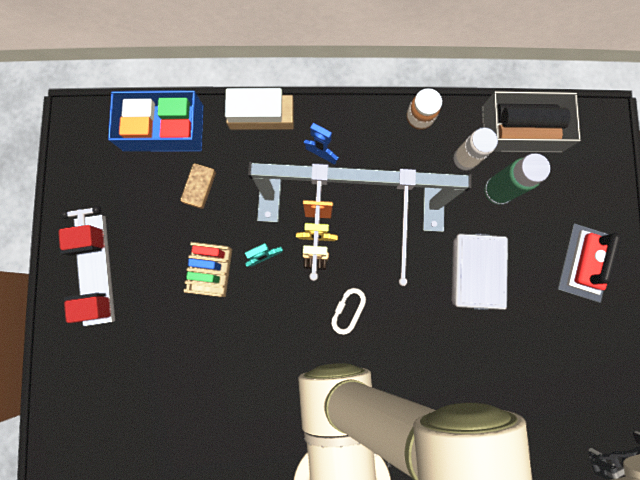

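The scene picture shows the crowded hook as the nearer prong: wax scraper about (308,245), yellow (328,235), birch brush (345,230) at the front. The spare prong ends near (303,163). The rack is at (455,340).

Ice-scraper look-alikes are the teal one at (388,290) scene / (263,255) top and the blue one at (238,330) scene / (321,142) top. The yellow one, at (316,233) top, is the one meant. I'll check this in a close crop.

```bash
cat > h.py <<'E'
import numpy as np,cv2,pickle
def bp(c,uv,z):
    "pixels -> world points on plane z"
    p=cv2.undistortPoints(np.array(uv,float).reshape(-1,1,2),c["K"],c["distortion"]).reshape(-1,2)
    d=np.c_[p,np.ones(len(p))]@c["R"]; o=-c["R"].T@c["t"]
    z=np.broadcast_to(z,len(p))
    return o+d*((z-o[2])/d[:,2])[:,None]
def pr(c,X):
    return cv2.projectPoints(np.array(X,float).reshape(-1,1,3),cv2.Rodrigues(c["R"])[0],c["t"],c["K"],c["distortion"])[0].reshape(-1,2)
def ld(): return pickle.load(open("d0.pkl","rb"))
E
python3 - <<'E'
from h import *
d=ld()
a=d["top"]["img"][160:300,175:415]; b=d["scene"]["img"][180:300,200:400]
a=cv2.resize(a,None,fx=3.2,fy=3.2,interpolation=cv2.INTER_CUBIC)
cv2.imwrite("pics/c1.png",a[:,:,::-1])
c=d["top"]
print(bp(c,[(314,277),(403,282),(319,180),(407,186)],240).round(1))
print(bp(c,[(316,233),(318,206),(315,252)],252).round(1))
E
```

```text
[[ 474.4   64.2  240. ]
 [ 465.2 -106.1  240. ]
 [ 664.5   55.2  240. ]
 [ 653.  -117.6  240. ]]
[[557.8  60.6 252. ]
 [610.2  57.  252. ]
 [521.3  62.4 252. ]]
```

View pics/c1.png

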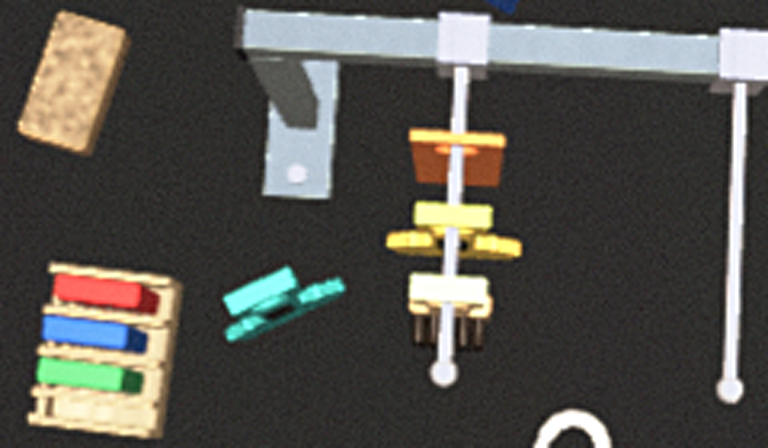

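The crop confirms the order and colours. On the crowded prong are orange (457,137), yellow (453,215) and birch (449,288). The prong balls are at (443,372) and (730,389). The narrow empty slot is at crop (100,408), at the rack's robot side.

```bash
python3 - <<'E'
from h import *
d=ld(); s=d["scene"]["img"]
f=lambda a:cv2.resize(a,None,fx=4,fy=4,interpolation=cv2.INTER_CUBIC)
o=np.zeros((480,768,3),np.uint8); o[:,:360]=f(s[175:295,285:375]); o[:360,368:]=f(s[300:390,405:505])
cv2.imwrite("pics/c2.png",o[:,:,::-1])
c=d["top"]
t=lambda u,v:(175+u/3.2,160+v/3.2)
b=bp(c,[t(443,372),t(730,389),t(461,70),t(741,90)],240);print(b.round(1))
for i in(0,1): print(np.degrees(np.arctan2(*(b[i+2]-b[i])[[1,0]])))
print(bp(c,[t(457,137),t(453,215),t(449,288)],252).round(1))
print(bp(c,[t(50,264),t(183,282),t(163,437),t(30,420)],55).round(1))
E
```

```text
[[ 475.8   65.3  240. ]
 [ 466.1 -106.4  240. ]
 [ 660.7   55.1  240. ]
 [ 648.7 -116.7  240. ]]
-3.1680389056393357
-3.2369015422357865
[[616.5  57.3 252. ]
 [569.   59.6 252. ]
 [525.1  61.8 252. ]]
[[561.2 353.9  55. ]
 [548.3 256.3  55. ]
 [436.8 268.   55. ]
 [448.3 364.4  55. ]]
```

View pics/c2.png

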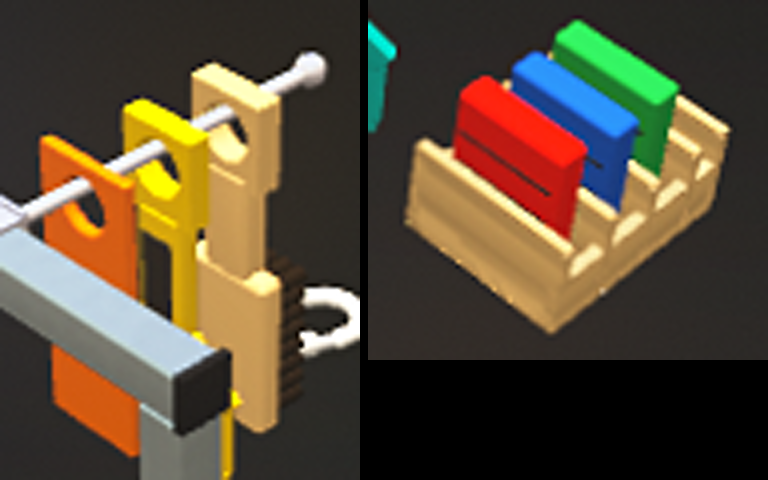

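```bash
cat > fit.py <<'E'
from h import *
from scipy.optimize import least_squares
d=ld(); s=d["scene"]; c=d["top"]
S=lambda u,v:(405+(u-368)/4,300+v/4)
t=lambda u,v:(175+u/3.2,160+v/3.2)
print(-s["R"].T@s["t"],-c["R"].T@c["t"])
print(bp(s,[S(407,222),S(550,332),S(712,210)],0).round(1), bp(s,[S(418,140),S(572,258),S(728,130)],55).round(1))
# rack local points: cam scene sees +x fin and +-y sides
def w(p,q):
    r=np.radians(p[2]); R=np.array([[np.cos(r),-np.sin(r)],[np.sin(r),np.cos(r)]])
    q=np.array(q,float); q[:,:2]=q[:,:2]@R.T+p[:2]; return q
sc=[((407,222),(58,-44,0)),((550,332),(58,44,0)),((712,210),(-58,44,0))]
tp=[((50,264),(58,44,52)),((183,282),(58,-44,10)),((163,437),(-58,-44,10)),((30,420),(-58,44,52))]
def res(p):
    return np.r_[(pr(s,w(p,[q for _,q in sc]))-[S(*u) for u,_ in sc]).ravel(),(pr(c,w(p,[q for _,q in tp]))-[t(*u) for u,_ in tp]).ravel()]
f=least_squares(res,[500,310,-5],loss="soft_l1"); print(f.x.round(2),f.fun.round(1))
print("slot",w(f.x,[(-45,0,10)]).round(1))
E
python3 fit.py
```

```text
[1159.43639124  633.44803643  753.6112694 ] [ 434.83756592   53.59321175 1166.34680902]
[[551.9 266.7   0. ]
 [562.3 353.1   0. ]
 [448.6 369.1   0. ]] [[552.4 267.4  55. ]
 [565.4 358.   55. ]
 [451.9 368.6  55. ]]
[499.77 316.34  -6.51] [-0.4 -0.   0.1  0.1 -0.8 -1.1  0.5 -0.4 -0.6  0.2 -1.1 -0.1 -0.6  0.5]
slot [[455.1 321.4  10. ]]
```

Emit:
send_rows:
  targets: [0, 0, 10.4, 0, 0, -1, 1, 0, 0, 10.4, 0, 0, -0.7, 1, 0, 0, 0, 0, 0, 0, 1]

```text
time_s: 0.48
eef_pos: [158.6, -501.2, 336.0]
ee_rot: [0.003, 1.0, -0.029, 0.0]
force: [-0.0, -0.3, -1.3]
grip_width: 1.003
grip_force: 0.0
```

```bash
cat > pl.py <<'E'
import numpy as np,sys
from rig import monitor
from scipy.spatial.transform import Rotation as R
H=-3.2; e=np.array([np.cos(np.radians(H)),np.sin(np.radians(H)),0])
FULL=np.array([475.8,65.3,240])+190*e; SPARE=np.array([466.1,-106.4,240])+190*e
def go(X,yaw=H):
    s=monitor.sense(); q=s["ee_rot"]; r=R.from_quat([*q[1:],q[0]]); m=r.as_matrix()
    t=R.from_matrix(np.c_[[np.cos(np.radians(yaw)),np.sin(np.radians(yaw)),0],[np.sin(np.radians(yaw)),-np.cos(np.radians(yaw)),0],[0,0,-1]])
    print("t",s["time_s"],"pos",s["eef_pos"].round(1),"F",s["force"].round(1),"w",round(s["grip_width"],3),"gf",round(s["grip_force"],1))
    print("turn",np.degrees((r.inv()*t).as_rotvec()).round(2),"units",(m.T@(np.array(X)-s["eef_pos"])/60).round(3))
def hk(h,x,z): p=h+x*e; return [p[0],p[1],z]
E
python3 -c "
from pl import *
go(hk(FULL,-141,320))
from h import *
d=ld();print(bp(d['scene'],[(363,192.25),(303,163)],240),FULL,SPARE)"
```

```text
t 0.475 pos [ 158.6 -501.2  336. ] F [-0.  -0.3 -1.3] w 1.003 gf 0.0
turn [ 0.31 -0.04 -0.08] units [ 5.554 -9.731  0.218]
[[ 475.05029181   65.32704849  240.        ]
 [ 466.21890924 -107.07761183  240.        ]] [665.50374519  54.69391405 240.        ] [ 655.80374519 -117.00608595  240.        ]
```

Emit:
send_rows:
  targets: [0, 0, 0, 0.463, -0.811, 0, 1, 0, 0, 0, 0.463, -0.811, 0, 1, 0, 0, 0, 0.463, -0.811, 0, 1, 0, 0, 0, 0.463, -0.811, 0, 1, 0, 0, 0, 0.463, -0.811, 0, 1]

```text
time_s: 1.1
eef_pos: [311.4, -263.5, 332.1]
ee_rot: [-0.001, 1.0, -0.028, -0.0]
force: [0.6, -0.4, 1.1]
grip_width: 1.003
grip_force: 0.0
```

Emit:
send_rows:
  targets: [0, 0, 0, 0.463, -0.811, 0, 1, 0, 0, 0, 0.463, -0.811, 0, 1, 0, 0, 0, 0.463, -0.811, 0, 1, 0, 0, 0, 0.463, -0.811, 0, 1, 0, 0, 0, 0.463, -0.811, 0, 1]

```text
time_s: 1.72
eef_pos: [463.7, -28.4, 332.1]
ee_rot: [-0.0, 1.0, -0.027, -0.001]
force: [0.1, -1.1, 1.2]
grip_width: 1.001
grip_force: 0.0
```

Emit:
send_rows:
  targets: [0, 0, 0, 0.463, -0.811, 0, 1, 0, 0, 0, 0.463, -0.811, 0, 1, 0, 0, 0, 0, 0, 0, 1, 0, 0, 0, 0, 0, 0, 1]

```text
time_s: 2.22
eef_pos: [523.8, 63.5, 332.3]
ee_rot: [0.0, 1.0, -0.028, -0.001]
force: [-0.3, -0.4, -0.1]
grip_width: 1.0
grip_force: 0.0
```

```bash
python3 -c "
from pl import *
go(hk(FULL,-141,211))
from rig import eyes; from h import *
c=eyes.capture('wrist'); pickle.dump(c,open('w1.pkl','wb')); cv2.imwrite('pics/w1.png',c['img'][:,:,::-1])
print(pr(c,[hk(FULL,-x,252) for x in (45,93,141,190)]+[hk(SPARE,-190,240)]).round(0))
"
```

```text
t 2.225 pos [523.8  63.5 332.3] F [-0.3 -0.4 -0.1] w 1.0 gf 0.0
turn [0.01 0.11 0.03] units [0.02  0.014 2.021]
[[331.  75.]
 [331. 169.]
 [331. 251.]
 [331. 325.]
 [595. 317.]]
```

View pics/w1.png

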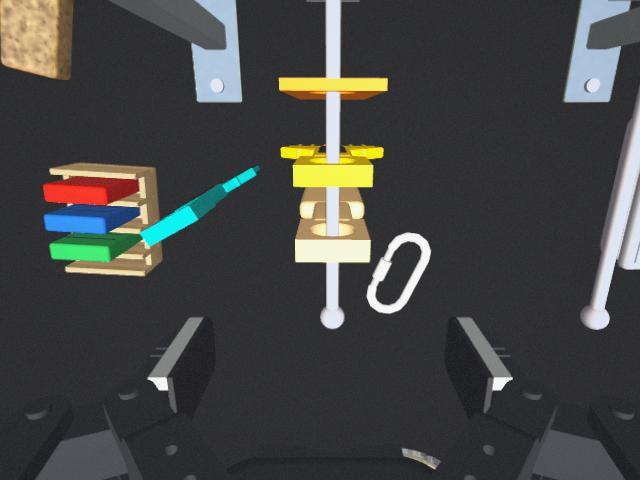

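The wrist view agrees with the estimates: birch top at (332,250), yellow (332,175), orange (333,84), and prong balls at (332,317) and (595,317). The teal look-alike stands upright by the rack, so I'll carry over it later. Next I descend on the brush.

Emit:
send_rows:
  targets: [0, 0, 0, 0.02, 0.014, 0.7, 1, 0, 0, 0, 0, 0, 0.7, 1, 0, 0, 0, 0, 0, 0.62, 1, 0, 0, 0, 0, 0, 0, 1, 0, 0, 0, 0, 0, 0, -0.2]
  newtons: 40

```text
time_s: 2.9
eef_pos: [525.9, 62.2, 213.9]
ee_rot: [0.0, 1.0, -0.029, 0.001]
force: [-0.3, -0.1, 0.5]
grip_width: 0.816
grip_force: 0.0
```

Emit:
send_rows:
  targets: [0, 0, 0, 0, 0, 0, -1, 0, 0, 0, 0, 0, 0, -1, 0, 0, 0, 0, 0, 0, -1, 0, 0, 0, 0, 0, 0, -1]

```text
time_s: 3.4
eef_pos: [526.0, 62.6, 213.6]
ee_rot: [0.0, 1.0, -0.028, 0.001]
force: [0.0, 0.6, 6.8]
grip_width: 0.508
grip_force: 41.0
```

```bash
python3 -c "
from pl import *
go(hk(FULL,-141,221))"
```

```text
t 3.4 pos [526.   62.6 213.6] F [0.  0.6 6.8] w 0.508 gf 41.0
turn [ 0.03 -0.17 -0.02] units [-0.02   0.003 -0.124]
```

Emit:
send_rows:
  targets: [0, 0, 0, 0, 0, -0.165, -1, 0, 0, 0, 0, 0, 0, -1]

```text
time_s: 3.65
eef_pos: [525.6, 62.9, 222.8]
ee_rot: [0.0, 1.0, -0.028, 0.001]
force: [-0.6, -0.3, -1.5]
grip_width: 0.511
grip_force: 40.9
```

Emit:
send_rows:
  targets: [0, 0, 0, -0.3, 0, 0, -1, 0, 0, 0, -0.4, 0, 0, -1, 0, 0, 0, -0.4, 0, 0, -1, 0, 0, 0, -0.3, 0, 0, -1, 0, 0, 0, 0, 0, 0, -1]

```text
time_s: 4.28
eef_pos: [440.9, 67.7, 222.1]
ee_rot: [-0.0, 1.0, -0.028, 0.0]
force: [0.2, -0.2, -1.4]
grip_width: 0.507
grip_force: 40.9
```

```bash
python3 -c "
from pl import *
go(hk(SPARE,-241,223.6))
from rig import eyes; from h import *
c=eyes.capture('wrist'); s=eyes.capture('scene')
o=np.hstack([c['img'][100:480,120:560],cv2.resize(s['img'][130:320,260:440],None,fx=2,fy=2)]); cv2.imwrite('pics/w2.png',o[:,:,::-1])
"
```

```text
t 4.275 pos [440.9  67.7 222.1] F [ 0.2 -0.2 -1.4] w 0.507 gf 40.9
turn [-0.   -0.   -0.01] units [-0.268  2.874 -0.025]
```

View pics/w2.png

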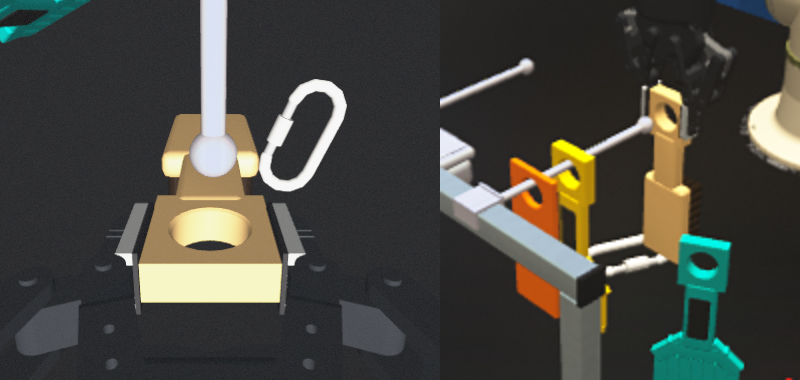

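Birch brush is off the prong and held upright, with the ball at (213,155) in the left half. The rest is undisturbed. Now to the spare hook.

Emit:
send_rows:
  targets: [0, 0, 0, -0.134, 0.4, -0.02, -1, 0, 0, 0, -0.134, 0.8, 0, -1, 0, 0, 0, 0, 0.8, 0, -1, 0, 0, 0, 0, 0.874, 0, -1, 0, 0, 0, 0, 0, 0, -1]

```text
time_s: 5.0
eef_pos: [416.0, -106.7, 223.0]
ee_rot: [0.0, 1.0, -0.03, -0.0]
force: [-0.6, -0.3, -1.3]
grip_width: 0.51
grip_force: 42.1
```

```bash
python3 -c "
from pl import *
go(hk(SPARE,-52,223))"
```

```text
t 5.0 pos [ 416.  -106.7  223. ] F [-0.6 -0.3 -1.3] w 0.51 gf 42.1
turn [ 0.02  0.01 -0.29] units [ 3.132e+00 -6.800e-02 -1.000e-03]
```

Emit:
send_rows:
  targets: [0, 0, -0.2, 0, -0.068, 0, -1, 0, 0, 0, 0.3, 0, 0, -1, 0, 0, 0, 0.4, 0, 0, -1, 0, 0, 0, 0.4, 0, 0, -1, 0, 0, 0, 0.4, 0, 0, -1]

```text
time_s: 5.62
eef_pos: [507.0, -102.6, 223.1]
ee_rot: [-0.0, 1.0, -0.025, -0.0]
force: [0.2, -1.0, -1.2]
grip_width: 0.505
grip_force: 42.1
```

Emit:
send_rows:
  targets: [0, 0, 0, 0.5, 0, 0, -1, 0, 0, 0, 0.5, 0, 0, -1, 0, 0, 0, 0.4, 0, 0, -1, 0, 0, 0, 0.23, 0, 0, -1, 0, 0, 0, 0, 0, 0, -1]

```text
time_s: 6.25
eef_pos: [604.1, -107.8, 222.5]
ee_rot: [-0.0, 1.0, -0.025, -0.0]
force: [-1.3, 0.7, -1.4]
grip_width: 0.508
grip_force: 42.1
```

```bash
python3 -c "
from pl import *
go(hk(SPARE,-52,213))"
```

```text
t 6.25 pos [ 604.1 -107.8  222.5] F [-1.3  0.7 -1.4] w 0.508 gf 42.1
turn [-0.03  0.04  0.32] units [0.002 0.106 0.159]
```

Emit:
send_rows:
  targets: [0, 0, 0.3, 0, 0.1, 0, -1, 0, 0, 0, 0, 0, 0, -1, 0, 0, 0, 0, 0, 0.1, -1, 0, 0, 0, 0, 0, 0.07, -1, 0, 0, 0, 0, 0, 0, -1]

```text
time_s: 6.88
eef_pos: [603.0, -115.5, 213.7]
ee_rot: [0.0, 1.0, -0.029, 0.0]
force: [-2.5, -0.2, 4.7]
grip_width: 0.511
grip_force: 42.9
```

```bash
python3 -c "
from pl import *
go(hk(SPARE,-52,213))"
```

```text
t 6.875 pos [ 603.  -115.5  213.7] F [-2.5 -0.2  4.7] w 0.511 gf 42.9
turn [ 0.02 -0.02 -0.12] units [ 0.013 -0.024  0.011]
```

Contact upward at 4.7 N shows it's resting on the rod. I'll open gently, settle and then rise.

Emit:
send_rows:
  targets: [0, 0, 0, 0, 0, 0, 0.2, 0, 0, 0, 0, 0, 0, 0.6, 0, 0, 0, 0, 0, 0, 1, 0, 0, 0, 0, 0, 0, 1, 0, 0, 0, 0, 0, 0, 1]

```text
time_s: 7.5
eef_pos: [603.2, -115.5, 213.0]
ee_rot: [-0.0, 1.0, -0.029, -0.0]
force: [-0.1, 0.5, 0.3]
grip_width: 0.997
grip_force: 0.0
```

Emit:
send_rows:
  targets: [0, 0, 0, 0, 0, -0.3, 1, 0, 0, 0, 0, 0, -0.6, 1, 0, 0, 0, 0, 0, -0.9, 1, 0, 0, 0, 0, 0, 0, 1]

```text
time_s: 8.0
eef_pos: [604.1, -115.8, 325.4]
ee_rot: [0.001, 1.0, -0.029, 0.004]
force: [0.3, 0.4, 0.1]
grip_width: 1.002
grip_force: 0.0
```

```bash
python3 -c "
from pl import *
go(hk(FULL,-96,322))
from rig import eyes; from h import *
s=eyes.capture('scene');c=eyes.capture('top')
o=np.hstack([cv2.resize(s['img'][120:310,170:370],None,fx=2,fy=2),cv2.resize(c['img'][150:340,240:440],None,fx=2,fy=2)]); cv2.imwrite('pics/w3.png',o[:,:,::-1])
"
```

```text
t 8.0 pos [ 604.1 -115.8  325.4] F [0.3 0.4 0.1] w 1.002 gf 0.0
turn [ 0.15 -0.45 -0.12] units [-0.742 -2.893  0.044]
```

View pics/w3.png

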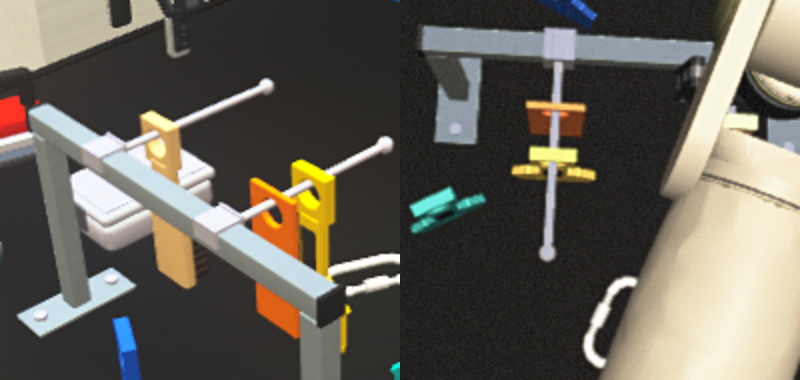

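The brush hangs on the spare hook (left half, eye at (158,142)). Yellow (314,190) and orange (275,215) hang as before. Moving over yellow.

Emit:
send_rows:
  targets: [0, 0, 0, -0.242, -0.493, 0, 1, 0, 0, 0, -0.25, -0.8, 0, 1, 0, 0, 0, -0.25, -0.8, 0, 1, 0, 0, 0, 0, -0.8, 0, 1, 0, 0, 0, 0, 0, 0, 1]

```text
time_s: 8.72
eef_pos: [568.2, 63.1, 319.7]
ee_rot: [-0.0, 1.0, -0.027, -0.001]
force: [0.3, -1.5, -0.7]
grip_width: 0.998
grip_force: 0.0
```

```bash
python3 -c "
from pl import *
go(hk(FULL,-96,213))"
```

```text
t 8.725 pos [568.2  63.1 319.7] F [ 0.3 -1.5 -0.7] w 0.998 gf 0.0
turn [-0.03  0.13  0.1 ] units [0.031 0.05  1.778]
```

Emit:
send_rows:
  targets: [0, 0, 0.1, 0.02, 0.05, 0.5, 1, 0, 0, 0, 0, 0, 0.7, 1, 0, 0, 0, 0, 0, 0.58, 1, 0, 0, 0, 0, 0, 0, 1, 0, 0, 0, 0, 0, 0, -0.2]

```text
time_s: 9.35
eef_pos: [570.3, 56.8, 215.4]
ee_rot: [0.0, 1.0, -0.03, 0.001]
force: [0.3, -0.5, 0.4]
grip_width: 0.818
grip_force: 0.0
```

Emit:
send_rows:
  targets: [0, 0, 0, 0, 0, 0, -1, 0, 0, 0, 0, 0, 0, -1, 0, 0, 0, 0, 0, 0, -1, 0, 0, 0, 0, 0, 0, -1]

```text
time_s: 9.85
eef_pos: [570.4, 57.3, 215.6]
ee_rot: [0.0, 1.0, -0.03, 0.001]
force: [-0.4, -0.2, 5.8]
grip_width: 0.508
grip_force: 41.7
```

Emit:
send_rows:
  targets: [0, 0, 0, 0, 0, -0.165, -1, 0, 0, 0, 0, 0, 0, -1]

```text
time_s: 10.1
eef_pos: [570.1, 57.3, 224.9]
ee_rot: [0.0, 1.0, -0.03, 0.001]
force: [-0.4, -0.1, -0.9]
grip_width: 0.506
grip_force: 41.1
```

```bash
python3 -c "
from pl import *
go(hk(FULL,-230,223))"
```

```text
t 10.1 pos [570.1  57.3 224.9] F [-0.4 -0.1 -0.9] w 0.506 gf 41.1
turn [ 0.01 -0.07 -0.22] units [-2.243 -0.037  0.029]
```

Emit:
send_rows:
  targets: [0, 0, 0, -0.2, -0.037, 0, -1, 0, 0, 0, -0.4, 0, 0, -1, 0, 0, 0, -0.4, 0, 0, -1, 0, 0, 0, -0.4, 0, 0, -1, 0, 0, 0, -0.4, 0, 0, -1]

```text
time_s: 10.72
eef_pos: [460.4, 66.3, 223.8]
ee_rot: [-0.0, 1.0, -0.03, -0.0]
force: [1.1, 1.3, -1.6]
grip_width: 0.508
grip_force: 41.0
```

Emit:
send_rows:
  targets: [0, 0, 0, -0.4, 0, 0, -1, 0, 0, 0, -0.2, 0, 0, -1, 0, 0, 0, 0, 0, 0, -1, 0, 0, 0, 0, 0, 0, -1]

```text
time_s: 11.22
eef_pos: [426.7, 68.0, 224.1]
ee_rot: [0.0, 1.0, -0.03, 0.0]
force: [-0.4, 1.0, -1.0]
grip_width: 0.508
grip_force: 41.0
```

```bash
python3 -c "
from pl import *
go(hk(SPARE,-241,225))"
```

```text
t 11.225 pos [426.7  68.  224.1] F [-0.4  1.  -1. ] w 0.508 gf 41.0
turn [-0.   -0.02 -0.23] units [-0.02   2.866 -0.015]
```

Emit:
send_rows:
  targets: [0, 0, -0.2, -0.02, 0.466, 0, -1, 0, 0, 0, 0, 0.8, 0, -1, 0, 0, 0, 0, 0.8, 0, -1, 0, 0, 0, 0, 0.5, 0, -1, 0, 0, 0, 0, 0.3, 0, -1]

```text
time_s: 11.85
eef_pos: [415.5, -105.3, 223.9]
ee_rot: [-0.0, 1.0, -0.029, -0.0]
force: [-0.5, 0.5, -0.9]
grip_width: 0.508
grip_force: 41.2
```

Emit:
send_rows:
  targets: [0, 0, 0, 0, 0, 0, -1, 0, 0, 0, 0, 0, 0, -1, 0, 0, 0, 0, 0, 0, -1]

```text
time_s: 12.22
eef_pos: [415.4, -102.9, 224.1]
ee_rot: [-0.0, 1.0, -0.028, -0.0]
force: [0.2, -0.6, -1.1]
grip_width: 0.51
grip_force: 41.2
```

```bash
python3 -c "
from pl import *
go(hk(SPARE,-112,225))"
```

```text
t 12.225 pos [ 415.4 -102.9  224.1] F [ 0.2 -0.6 -1.1] w 0.51 gf 41.2
turn [-0.01  0.    0.04] units [ 2.147  0.013 -0.015]
```

Emit:
send_rows:
  targets: [0, 0, 0, 0.3, 0.013, 0, -1, 0, 0, 0, 0.4, 0, 0, -1, 0, 0, 0, 0.45, 0, 0, -1, 0, 0, 0, 0.45, 0, 0, -1, 0, 0, 0, 0.35, 0, 0, -1]

```text
time_s: 12.85
eef_pos: [533.1, -110.2, 223.9]
ee_rot: [-0.0, 1.0, -0.028, -0.0]
force: [0.7, 0.6, -0.8]
grip_width: 0.508
grip_force: 41.1
```

Emit:
send_rows:
  targets: [0, 0, 0, 0.2, 0, 0, -1, 0, 0, 0, 0, 0, 0, -1, 0, 0, 0, 0, 0, 0, -1]

```text
time_s: 13.22
eef_pos: [543.5, -111.3, 224.2]
ee_rot: [-0.0, 1.0, -0.028, -0.0]
force: [-0.1, 0.1, -0.3]
grip_width: 0.508
grip_force: 41.2
```

Emit:
send_rows:
  targets: [0, 0, 0, 0, 0, 0.1, -1, 0, 0, 0, 0, 0, 0.08, -1, 0, 0, 0, 0, 0, 0, -1]

```text
time_s: 13.6
eef_pos: [543.9, -111.6, 215.4]
ee_rot: [0.001, 1.0, -0.028, 0.001]
force: [-6.3, 2.2, 15.7]
grip_width: 0.504
grip_force: 42.7
```

```bash
python3 -c "
from pl import *
go(hk(SPARE,-112,215))"
```

```text
t 13.6 pos [ 543.9 -111.6  215.4] F [-6.3  2.2 15.7] w 0.504 gf 42.7
turn [ 0.06 -0.11 -0.02] units [ 0.001 -0.014  0.006]
```

Emit:
send_rows:
  targets: [0, 0, 0, 0, 0, -0.02, -1, 0, 0, 0, 0, 0, 0, 0.2, 0, 0, 0, 0, 0, 0, 0.6, 0, 0, 0, 0, 0, 0, 1, 0, 0, 0, 0, 0, 0, 1]

```text
time_s: 14.22
eef_pos: [544.0, -111.5, 214.3]
ee_rot: [-0.0, 1.0, -0.028, -0.0]
force: [-0.7, 0.3, -0.5]
grip_width: 1.004
grip_force: 0.0
```

Emit:
send_rows:
  targets: [0, 0, 0, 0, 0, -0.3, 1, 0, 0, 0, 0, 0, -0.6, 1, 0, 0, 0, 0, 0, -0.9, 1, 0, 0, 0, 0, 0, 0, 1, 0, 0, 0, 0, 0, 0, 1]

```text
time_s: 14.85
eef_pos: [543.8, -111.5, 321.6]
ee_rot: [-0.0, 1.0, -0.028, -0.001]
force: [-0.2, -0.0, -0.6]
grip_width: 1.003
grip_force: 0.0
```

```bash
python3 -c "
from pl import *
go(hk(FULL,-48,322))
from rig import eyes; from h import *
s=eyes.capture('scene');c=eyes.capture('top')
o=np.hstack([cv2.resize(s['img'][120:310,170:370],None,fx=2,fy=2),cv2.resize(c['img'][150:340,240:440],None,fx=2,fy=2)]); cv2.imwrite('pics/w4.png',o[:,:,::-1])
print(bp(ld()['top'],[(262,250)],190), pr(c,[hk(FULL,-45,252),hk(FULL,-49,252)]))
"
```

```text
t 14.85 pos [ 543.8 -111.5  321.6] F [-0.2 -0.  -0.6] w 1.003 gf 0.0
turn [-0.03  0.07 -0.02] units [ 1.069 -2.878 -0.007]
[[530.92582431 170.76221184 190.        ]] [[317.89255216 200.71290508]
 [317.77000533 202.74821747]]
```

View pics/w4.png

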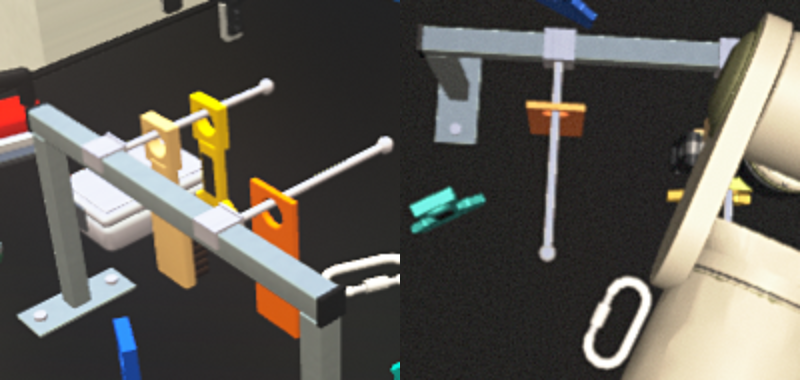

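Yellow eye (209,118) and birch eye (160,143) both hang on the spare prong. Orange is still on the crowded hook, top at (555,104). Next, the wax scraper.

Emit:
send_rows:
  targets: [0, 0, 0, 0.3, -0.478, 0, 1, 0, 0, 0, 0.4, -0.8, 0, 1, 0, 0, 0, 0.36, -0.8, 0, 1, 0, 0, 0, 0, -0.5, 0, 1, 0, 0, 0, 0, -0.3, 0, 1]

```text
time_s: 15.58
eef_pos: [617.1, 58.7, 321.3]
ee_rot: [-0.0, 1.0, -0.028, -0.001]
force: [-0.7, -0.3, 0.7]
grip_width: 1.002
grip_force: 0.0
```

Emit:
send_rows:
  targets: [0, 0, 0, 0, 0, 0, 1, 0, 0, 0, 0, 0, 0, 1, 0, 0, 0, 0, 0, 0, 1]

```text
time_s: 15.95
eef_pos: [617.2, 56.2, 322.6]
ee_rot: [0.0, 1.0, -0.029, 0.0]
force: [0.1, -0.1, 0.4]
grip_width: 1.0
grip_force: 0.0
```

```bash
python3 -c "
from pl import *
go(hk(FULL,-48.5,214))"
```

```text
t 15.95 pos [617.2  56.2 322.6] F [ 0.1 -0.1  0.4] w 1.0 gf 0.0
turn [ 0.01 -0.   -0.11] units [-0.003 -0.02   1.81 ]
```

Emit:
send_rows:
  targets: [0, 0, 0, 0, -0.02, 0.5, 1, 0, 0, 0, 0, 0, 0.7, 1, 0, 0, 0, 0, 0, 0.61, 1, 0, 0, 0, 0, 0, 0, 1, 0, 0, 0, 0, 0, 0, 0]

```text
time_s: 16.58
eef_pos: [618.0, 58.1, 215.9]
ee_rot: [0.0, 1.0, -0.028, 0.001]
force: [0.1, 0.5, 0.7]
grip_width: 0.82
grip_force: 0.0
```

Emit:
send_rows:
  targets: [0, 0, 0, 0, 0, 0, -1, 0, 0, 0, 0, 0, 0, -1, 0, 0, 0, 0, 0, 0, -1, 0, 0, 0, 0, 0, 0, -1]

```text
time_s: 17.08
eef_pos: [618.1, 58.5, 216.1]
ee_rot: [0.0, 1.0, -0.028, 0.002]
force: [0.8, -0.5, 6.9]
grip_width: 0.642
grip_force: 41.4
```

Emit:
send_rows:
  targets: [0, 0, 0, 0, 0, -0.165, -1, 0, 0, 0, 0, 0, 0, -1, 0, 0, 0, 0, 0, 0, -1]

```text
time_s: 17.45
eef_pos: [617.2, 58.5, 223.7]
ee_rot: [0.0, 1.0, -0.028, -0.0]
force: [0.4, 0.4, 0.4]
grip_width: 0.65
grip_force: 42.3
```

```bash
python3 -c "
from pl import *
go(hk(FULL,-230,223))"
```

```text
t 17.45 pos [617.2  58.5 223.7] F [0.4 0.4 0.4] w 0.65 gf 42.3
turn [ 0.    0.02 -0.02] units [-3.026  0.02   0.012]
```

Emit:
send_rows:
  targets: [0, 0, 0, -0.2, 0.02, -0.03, -1, 0, 0, 0, -0.4, 0, 0, -1, 0, 0, 0, -0.5, 0, 0, -1, 0, 0, 0, -0.5, 0, 0, -1, 0, 0, 0, -0.4, 0, 0, -1]

```text
time_s: 18.08
eef_pos: [496.2, 64.2, 225.4]
ee_rot: [-0.0, 1.0, -0.028, -0.0]
force: [0.7, 0.2, -1.0]
grip_width: 0.643
grip_force: 42.3
```

Emit:
send_rows:
  targets: [0, 0, 0, -0.4, 0, 0, -1, 0, 0, 0, -0.4, 0, 0, -1, 0, 0, 0, -0.3, 0, 0, -1, 0, 0, 0, 0, 0, 0, -1, 0, 0, 0, 0, 0, 0, -1]

```text
time_s: 18.7
eef_pos: [432.0, 67.7, 225.6]
ee_rot: [0.0, 1.0, -0.028, 0.0]
force: [-0.1, -0.2, -0.2]
grip_width: 0.645
grip_force: 42.3
```

```bash
python3 -c "
from pl import *
go([432,321.4,285],-6.5)"
```

```text
t 18.7 pos [432.   67.7 225.6] F [-0.1 -0.2 -0.2] w 0.645 gf 42.3
turn [ 0.   -0.02  3.27] units [-0.238 -4.222 -0.99 ]
```

Emit:
send_rows:
  targets: [0, 0, 0, 0, 0, -0.5, -1, 0, 0, 0, -0.1, -0.4, -0.49, -1, 0, 0, 0, -0.138, -0.8, 0, -1, 0, 0, 0, 0, -0.9, 0, -1, 0, 0, 0, 0, -0.9, 0, -1]

```text
time_s: 19.32
eef_pos: [427.8, 250.1, 284.9]
ee_rot: [-0.0, 1.0, -0.028, 0.0]
force: [0.8, -0.4, 0.1]
grip_width: 0.645
grip_force: 42.7
```

Emit:
send_rows:
  targets: [0, 0, 0, 0, -0.8, 0, -1, 0, 0, 0, 0, -0.42, 0, -1, 0, 0, 3.3, 0, 0, 0, -1, 0, 0, 0, 0, 0, 0, -1, 0, 0, 0, 0, 0, 0, -1]

```text
time_s: 19.95
eef_pos: [431.8, 321.2, 284.8]
ee_rot: [0.0, 0.998, -0.057, -0.0]
force: [-0.1, 1.2, 0.3]
grip_width: 0.649
grip_force: 42.7
```

```bash
cat > slot.py <<'E'
from pl import *
go([455.1,321.4,205],-6.5)
from rig import eyes; from h import *
c=eyes.capture('top'); pickle.dump(c,open('t5.pkl','wb')); w=eyes.capture('wrist'); pickle.dump(w,open('w5.pkl','wb')); s=eyes.capture('scene'); pickle.dump(s,open('s5.pkl','wb'))
o=np.hstack([cv2.resize(w['img'],(400,300)),cv2.resize(s['img'][200:400,320:520],(400,300))[:, :]])
b=cv2.resize(c['img'][210:310,150:250],(300,300),interpolation=cv2.INTER_CUBIC)
import sys
cv2.imwrite(sys.argv[1],np.vstack([o,np.hstack([b,np.zeros((300,500,3),np.uint8)])])[:,:,::-1])
E
python3 slot.py pics/w5.png
```

```text
t 19.95 pos [431.8 321.2 284.8] F [-0.1  1.2  0.3] w 0.649 gf 42.7
turn [0.   0.01 0.01] units [ 0.386 -0.047  1.331]
```

View pics/w5.png

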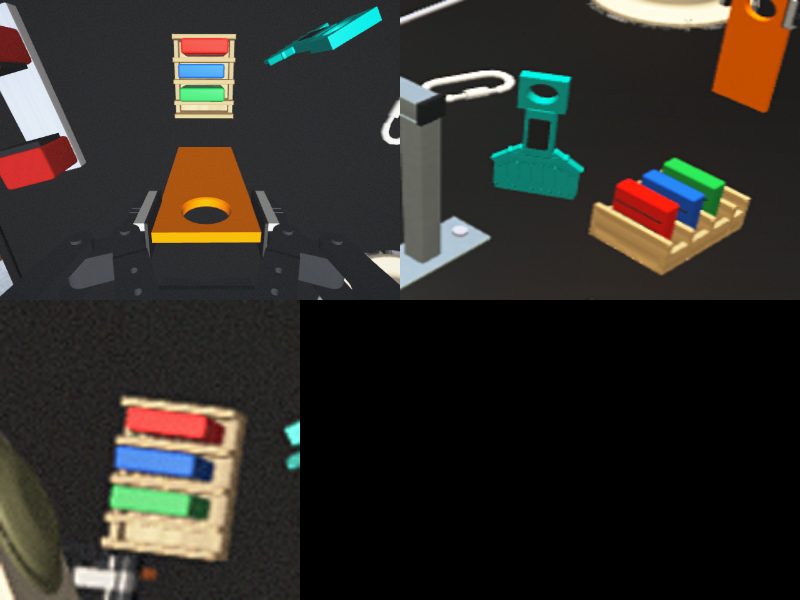

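The wrist view (top left) shows the scraper held square, hole (205,211) and lower edge about row 147. It's aligned with the rack, whose slot is near (204,108). I'll refine the slot and the scraper's lower end numerically from the wrist picture.

```bash
python3 - <<'E'
from h import *
w=pickle.load(open('w5.pkl','rb')); im=w['img'].astype(int)
a=np.radians(-6.51); ex=np.array([np.cos(a),np.sin(a),0]); ey=np.array([-np.sin(a),np.cos(a),0]); C=np.array([499.8,316.3,0])
def samp(P):
    uv=pr(w,P).astype(np.float32); return cv2.remap(w['img'],uv[:,:1],uv[:,1:],cv2.INTER_LINEAR)[:,0].astype(int)
xs=np.arange(-70,-10,2)
for y in (-37,0,37):   # slot profiles at z=55 
    print(y,[(int(x),*map(int,r)) for x,r in zip(xs,samp(C+xs[:,None]*ex+y*ey+[0,0,55]))])
ys=np.arange(-60,61,2); print([(int(y),int(r.sum())) for y,r in zip(ys,samp(C-32*ex+ys[:,None]*ey+[0,0,55]))])
# scraper lower edge
m=(im[...,0]>120)&(im[...,2]<60)&(im[...,1]<130)
for u in (290,300,326,350,360):
    r=np.where(m[200:,u])[0]; print(u,200+r[0] if len(r) else None, bp(w,[(u,200+r[0])],171.3).round(1))
for v in (245,260,280): q=np.where(m[v,200:450])[0]; print(v,200+q[0],200+q[-1])
E
```

```text
-37 [(-70, 46, 46, 49), (-68, 45, 46, 48), (-66, 43, 45, 46), (-64, 48, 49, 51), (-62, 43, 44, 45), (-60, 46, 45, 47), (-58, 69, 66, 58), (-56, 237, 221, 165), (-54, 233, 218, 172), (-52, 222, 192, 137), (-50, 149, 122, 87), (-48, 231, 218, 173), (-46, 237, 224, 179), (-44, 237, 225, 181), (-42, 236, 224, 179), (-40, 235, 222, 175), (-38, 235, 222, 175), (-36, 234, 220, 174), (-34, 233, 219, 173), (-32, 196, 176, 122), (-30, 164, 139, 99), (-28, 223, 208, 164), (-26, 225, 209, 164), (-24, 225, 210, 164), (-22, 225, 209, 164), (-20, 226, 211, 166), (-18, 226, 212, 166), (-16, 227, 213, 167), (-14, 226, 212, 166), (-12, 228, 214, 167)]
0 [(-70, 46, 47, 48), (-68, 42, 44, 45), (-66, 43, 43, 45), (-64, 49, 50, 53), (-62, 47, 45, 48), (-60, 44, 46, 48), (-58, 67, 62, 56), (-56, 237, 222, 165), (-54, 233, 218, 173), (-52, 226, 198, 138), (-50, 147, 121, 86), (-48, 146, 122, 84), (-46, 156, 131, 94), (-44, 244, 237, 199), (-42, 244, 237, 199), (-40, 244, 237, 198), (-38, 244, 236, 197), (-36, 235, 221, 172), (-34, 232, 219, 173), (-32, 101, 181, 101), (-30, 76, 234, 125), (-28, 83, 240, 133
[... 991 characters left out ...]
), (-30, 498), (-28, 459), (-26, 355), (-24, 332), (-22, 331), (-20, 333), (-18, 330), (-16, 330), (-14, 328), (-12, 330), (-10, 324), (-8, 377), (-6, 382), (-4, 383), (-2, 385), (0, 383), (2, 380), (4, 379), (6, 384), (8, 380), (10, 380), (12, 381), (14, 382), (16, 376), (18, 375), (20, 374), (22, 376), (24, 376), (26, 376), (28, 373), (30, 374), (32, 384), (34, 472), (36, 505), (38, 505), (40, 508), (42, 459), (44, 302), (46, 138), (48, 136), (50, 142), (52, 136), (54, 134), (56, 144), (58, 142), (60, 144)]
290 235 [[435.7 347.  171.3]]
300 235 [[435.  340.4 171.3]]
326 235 [[433.  323.1 171.3]]
350 235 [[431.2 307.2 171.3]]
360 235 [[430.5 300.6 171.3]]
245 282 372
260 278 378
280 271 385
```

Emit:
send_rows:
  targets: [0, 0, 0, 0.2, -0.045, 0, -1, 0, 0, 0, 0.206, 0, 0.3, -1, 0, 0, 0, 0, 0, 0.5, -1, 0, 0, 0, 0, 0, 0.5, -1, 0, 0, 0, 0, 0, 0.3, -1]

```text
time_s: 20.72
eef_pos: [455.9, 320.6, 186.0]
ee_rot: [0.001, 0.998, -0.057, -0.001]
force: [0.3, -0.0, -0.6]
grip_width: 0.648
grip_force: 42.7
```

Emit:
send_rows:
  targets: [0, 0, 0, 0, 0, 0, -1, 0, 0, 0, 0, 0, 0, -1, 0, 0, 0, 0, 0, 0, -1]

```text
time_s: 21.1
eef_pos: [456.4, 321.4, 189.7]
ee_rot: [-0.0, 0.998, -0.057, 0.001]
force: [-0.1, -0.1, -0.5]
grip_width: 0.65
grip_force: 42.7
```

```bash
python3 - <<'E'
from pl import *
go([456.3,321.2,123.5],-6.5)
from rig import eyes; from h import *
w=eyes.capture('wrist'); im=w['img'].astype(int)
m=(im[...,0]>120)&(im[...,2]<60)&(im[...,1]<130)
z=monitor.sense()["eef_pos"][2]-113.5
for u in (310,327,345):
    r=np.where(m[200:,u])[0]; print(u,200+r[0], bp(w,[(u,200+r[0])],z).round(1))
o=w['img'][110:310,200:460]
cv2.imwrite('pics/w6.png',cv2.resize(o,None,fx=3,fy=3,interpolation=cv2.INTER_CUBIC)[:,:,::-1])
E
```

```text
t 21.1 pos [456.4 321.4 189.7] F [-0.1 -0.1 -0.5] w 0.65 gf 42.7
turn [-0.04 -0.07 -0.03] units [-0.003  0.004  1.103]
310 235 [[459.1 334.   76.1]]
327 235 [[457.8 322.8  76.1]]
345 235 [[456.4 310.8  76.1]]
```

View pics/w6.png

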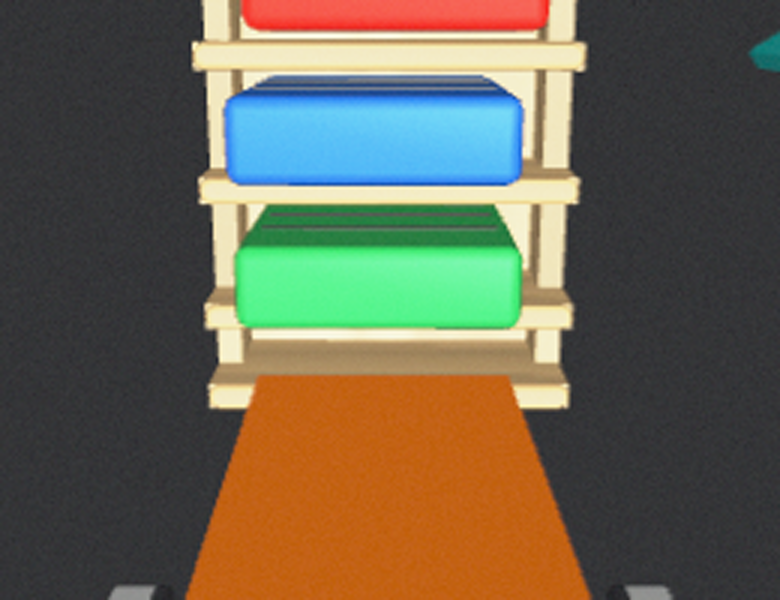

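The lower edge at row 375, columns 257–512, is centred over the slot, whose front fin spans 209–569. The computed centre is x≈454.8 against the slot's 455.2. I'll lower slowly.

Emit:
send_rows:
  targets: [0, 0, 0, 0, 0, 0.15, -1, 0, 0, 0, 0, 0, 0.15, -1, 0, 0, 0, 0, 0, 0.15, -1, 0, 0, 0, 0, 0, 0, -1, 0, 0, 0, 0, 0, 0, -1]

```text
time_s: 21.78
eef_pos: [456.1, 321.3, 162.2]
ee_rot: [-0.0, 0.998, -0.057, 0.0]
force: [-0.5, 0.2, -1.1]
grip_width: 0.647
grip_force: 42.7
```

Emit:
send_rows:
  targets: [0, 0, 0, 0, 0, 0.15, -1, 0, 0, 0, 0, 0, 0.15, -1, 0, 0, 0, 0, 0, 0.15, -1, 0, 0, 0, 0, 0, 0.1, -1, 0, 0, 0, 0, 0, 0, -1]

```text
time_s: 22.4
eef_pos: [455.8, 321.2, 128.5]
ee_rot: [0.0, 0.998, -0.057, -0.0]
force: [-0.1, -0.6, -0.0]
grip_width: 0.644
grip_force: 42.7
```

```bash
python3 -c "
from pl import *
go([456.3,321.2,123.5],-6.5)"
```

```text
t 22.4 pos [455.8 321.2 128.5] F [-0.1 -0.6 -0. ] w 0.644 gf 42.7
turn [ 0.03  0.05 -0.03] units [ 0.008 -0.001  0.083]
```

No contact so far. Final millimetres.

Emit:
send_rows:
  targets: [0, 0, 0, 0, 0, 0.04, -1, 0, 0, 0, 0, 0, 0.03, -1, 0, 0, 0, 0, 0, 0, -1, 0, 0, 0, 0, 0, 0, -1]

```text
time_s: 22.9
eef_pos: [456.0, 321.3, 124.9]
ee_rot: [-0.0, 0.998, -0.057, 0.0]
force: [-0.6, -0.4, -0.4]
grip_width: 0.645
grip_force: 42.8
```

Emit:
send_rows:
  targets: [0, 0, 0, 0, 0, 0.03, -1, 0, 0, 0, 0, 0, 0, -1, 0, 0, 0, 0, 0, 0, -1]

```text
time_s: 23.28
eef_pos: [456.6, 321.4, 124.5]
ee_rot: [-0.0, 0.998, -0.057, 0.001]
force: [-1.1, -0.5, 10.4]
grip_width: 0.648
grip_force: 43.7
```

Floor contact of 10 N at the predicted height. Back off slightly and release.

Emit:
send_rows:
  targets: [0, 0, 0, 0, 0, -0.015, -1, 0, 0, 0, 0, 0, 0, 0.4, 0, 0, 0, 0, 0, 0, 0.7, 0, 0, 0, 0, 0, 0, 1, 0, 0, 0, 0, 0, 0, 1]

```text
time_s: 23.9
eef_pos: [455.9, 321.3, 123.8]
ee_rot: [0.0, 0.998, -0.057, -0.0]
force: [0.7, 0.1, 0.4]
grip_width: 1.002
grip_force: 0.0
```

Emit:
send_rows:
  targets: [0, 0, 0, 0, 0, -0.2, 1, 0, 0, 0, 0, 0, -0.5, 1, 0, 0, 0, 0, 0, -0.8, 1, 0, 0, 0, 0, 0, -0.8, 1, 0, 0, 0, 0, 0, -0.3, 1]

```text
time_s: 24.52
eef_pos: [456.5, 321.5, 283.9]
ee_rot: [-0.001, 0.998, -0.057, 0.002]
force: [-0.4, 0.7, -0.8]
grip_width: 0.999
grip_force: 0.0
```

Emit:
send_rows:
  targets: [0, 0, 0, 0, 0, 0, 1, 0, 0, 0, 0, 0, 0, 1, 0, 0, 0, 0, 0, 0, 1]

```text
time_s: 24.9
eef_pos: [455.7, 321.1, 278.9]
ee_rot: [0.0, 0.998, -0.057, -0.001]
force: [0.4, -0.5, -1.3]
grip_width: 1.004
grip_force: 0.0
```

```bash
python3 - <<'E'
from pl import *
go([456,321,250],-6.5)
from rig import eyes; from h import *
a=np.radians(-6.51); y=np.array([-np.sin(a),np.cos(a),0])
for n in('wrist','scene'):
    w=eyes.capture(n); im=w['img'].astype(int)
    m=((im[...,0]>110)&(im[...,2]<70)&(im[...,1]<150)&(im[...,0]>1.5*im[...,1])).astype(np.uint8)
    # expected silhouette of the standing scraper's top edge & sides
    P=[np.array([455.2,321.4,z])+s*28*y for z in(160,60) for s in(-1,1)]
    uv=pr(w,P); lo=uv.min(0)-25; hi=uv.max(0)+25
    ys,xs=np.where(m); k=(xs>lo[0])&(xs<hi[0])&(ys>lo[1])&(ys<hi[1])
    print(n,"exp",uv.round(0).tolist(),"seen x",xs[k].min(),xs[k].max(),"y",ys[k].min(),ys[k].max(),k.sum())
    if n=='scene':
        h=cv2.cvtColor(w['img'],cv2.COLOR_RGB2HSV)
        for nm,x in(("ice",-112),("brush",-52)): 
            q=pr(w,[hk(SPARE,x,249)])[0]; print(nm,q.round(0),w['img'][int(q[1])+1,int(q[0])])
E
```

```text
t 24.9 pos [455.7 321.1 278.9] F [ 0.4 -0.5 -1.3] w 1.004 gf 0.0
turn [ 0.06  0.1  -0.02] units [0.006 0.001 0.481]
wrist exp [[370.0, 235.0], [288.0, 235.0], [359.0, 203.0], [298.0, 203.0]] seen x 286 367 y 194 240 2311
scene exp [[468.0, 270.0], [494.0, 285.0], [460.0, 312.0], [484.0, 327.0]] seen x 436 495 y 270 352 1553
ice [274. 172.] [243 223   0]
brush [250. 182.] [255 253 168]
```

The scraper stands where predicted and both others hang on the spare hook. The gripper is clear, so I'm handing in.

```bash
python3 -c "
from rig import job
print(job.finish_job())"
```

```text
the job is handed in; nothing more can be done
None
```

The job is handed in at about 25 s of the 67 s allowed: the ice scraper and boot brush hang on the spare hook and the wax scraper stands released on the floor of the narrow slot, by camera and contact-force checks; the hand-in call returned no verdict.

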